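# Reload the slide-spinner head and lock its cover

### The arm

A 6-joint arm with a two-finger parallel gripper is mounted at the origin on a cart in front of the work surface, level with it; the furniture and walls round the work are solid. World frame = base frame: x ahead of the robot, y to its left, z up, the work surface at z = 0. Lengths are in m, angles in rad, forces in N, time in s.
With the tool pointing down it reaches from about 0.275 to 0.725 m from the base axis. Payload 15.9 kg.
Tool frame: the origin (TCP) lies on the centre line of the jaws, within the pads' length; the fingertips stand 22 mm ahead of it and the grasp point (between the pads) lies 3 mm ahead of it; y points along the fingers, z is the direction in which the jaws open and shut, and the axes are right-handed (so a half turn about y gives the same grasp; the last joint's range is limited). The gripper opens to 85 mm and grips with 20 to 120 N. Pads are 22 mm wide; open, the fingers measure 114 mm over their backs; the gripper's body (76 mm by 85 mm) begins 54 mm behind the grasp point. The pads swing forward as they close: fully open they stand 13 mm farther back than shut.
Start: joints at [-1.193, 0.213, -0.034, 1.323, 0, 1.571], TCP at [0.184, -0.465, 0.253] pointing down, gripper open.
Joint ranges: [-2.98, 2.98], [-0.74, 1.72], [-1.14, 1.35], [-2.1, 2.04], [-1.57, 1.44], [-3.14, 3.14]. Speed limits (rad/s): [1.89, 1.89, 2.39, 2.57, 3.14, 3.14].

### API

Orientations are given as a 3x3 rotation matrix whose columns are the frame's x, y, z axes.
In Python, from station import ctrl, hand, snapshot gives the robot as it stands. The module is installed in compiled form; this text tells all that it offers. Calls block until the motion is done:
- ctrl.movep(position, orientation): joint-space move of the TCP to a pose.
- ctrl.movel(position, velocity=0.15, attitude=None, f_stop=None): straight line of the TCP; attitude=None keeps the orientation; velocity is the mean speed in m/s. With f_stop (N) it stops when the force on the tool has changed by that much, and returns True; else False.
- ctrl.move_j(angles): joint-space move.
- hand.let_go() and hand.grasp(strength=None): open the fingers fully, or close them until they stop; strength is the grip in N (None keeps the last).
- ctrl.pause(seconds).
- ctrl.ik(position, orientation): joint angles nearest the present ones, or None.
- ctrl.read_state(): the state.
- snapshot(name): name is "scene" or "top" or "wrist"; returns a dict with "image" (400x640x3 uint8, red, green, blue), "intrinsics" (3x3 intrinsics, pixels), "cam_to_world" (4x4, takes a point from camera to world coordinates). Camera axes: x right, y down, z forward; pixel columns grow to the right and rows downward; lengths in m; the calibration is good to about 2 mm. A picture is of the moment at which its call begins. There is no depth.
A pose or a line that the arm cannot do raises ctrl.PlanningError and nothing moves.
- ctrl.job_done(): hands the job in, once; it reports no verdict.
The state is a dict: "t": time; "joints": joint angles; "joint_vel": joint speeds; "tau": joint torques, N m; "ee_pos": TCP position; "tool_rot": TCP orientation; "contact_force": force on the tool from outside, world axes, zero at the start; "moment": the same for the moment, N m; "opening": finger opening in m.
Only numpy, scipy, OpenCV 4.12 (cv2) and the standard library are available. Lean on these libraries where they do the work, as an engineer would, in place of code of your own. Each camera call takes 0.05 s, during which the arm holds its last target. There are 200 camera calls.

### The job

Get the slide-spinner head ready for its next run: first carry every used sample funnel left in its slots over to the steel discard tray, and only then move the two slide carriers from the loading rack into two slots of the head that face each other across the hub, so that it is balanced, each upright and fully home. Then fit the clear cover on the hub, press it down against its spring and turn it clockwise to the stop so that it springs up locked, and leave everything released and the things round about where they stand.

Things in the scene. Friction and masses are not known exactly. Their poses are not given: they have to be found in the camera images.
- spin_head: Slide-spinner head on a flat rubber dock, fixed: round aluminium base, 168 mm across, top 20 mm above the bench. On it four grey slots 48 mm from the centre: each 54 mm long (across the radius), 13 mm wide (along it), floor 20 mm, straight walls up to 40 mm, flared lips up to 47 mm above the bench. Origin: centre of the underside, on the bench; z up; slots 1, 2, 3, 4 lie towards +x, +y, -x, -y.
- hub_mouth (a point): Top centre of the square steel hub (60 mm wide, 52 mm high from the bench) in the middle of the head; axes as the head. Its opening, through a roof 10 mm thick: a 22 mm square hole for the cover's stem and a cut 15 mm wide, 49 mm long over all, along the head's x axis, for the cover's cross pin. Under it a spring plunger.
- slot_1 (a point): Centre of the floor of slot 1 of the head, 20 mm above the bench; the slot's length runs along the head's y axis. It faces slot 3 across the hub.
- slot_2 (a point): Centre of the floor of slot 2 of the head, 20 mm above the bench; the slot's length runs along the head's x axis. It faces slot 4 across the hub.
- slot_3 (a point): Centre of the floor of slot 3 of the head, 20 mm above the bench; the slot's length runs along the head's y axis. It faces slot 1 across the hub.
- slot_4 (a point): Centre of the floor of slot 4 of the head, 20 mm above the bench; the slot's length runs along the head's x axis. It faces slot 2 across the hub.
- head_plunger (a joint): Travel (m) of the hub's spring plunger: 0 free (top 41 mm above the bench), 0.013 pressed to its bottom; 2.5 N to start, 500 N/m more (9 N at the bottom). The unlocked cover resting on it presses it 0 to 2 mm; locked, it is held at about 0.007; at least 0.010 is needed to turn the cover.
- head_cover: The head's cover: clear dome 146 mm across, 76 mm high, skirt 3 mm thick, open below, 0.25 kg. Origin: centre of the skirt's lower edge, z up; at the start it stands on the bench. Fitted: skirt edge 35 mm above the bench when its pin rests on the plunger, 22 mm pressed to the bottom, 28 mm when turned and sprung up locked.
- cover_knob (a point): Centre of the black bar knob on the cover's top, 95 mm above the skirt's lower edge; bar 64 mm long (cover's x), 20 mm wide (y), 30 mm high.
- cover_pin (a point): Steel cross pin inside the cover, 10 mm above the skirt edge: 44 mm long (cover's x, like the bar), 10 mm wide, 8 mm high, at the end of an 18 mm stem. It enters the hub with the cover's x along the head's x, either way round. With the skirt edge under 25 mm the cover turns about 70 degrees clockwise (from above) to a firm stop, never anticlockwise; let go there, it rises and locks.
- slide_carrier_1: Slide carrier: an aluminium slab with a glass slide and filter card in its window, 50 mm wide (y), 10 mm thick (x), 70 mm tall; its lowest 3 mm is narrower (48 by 8 mm). Origin: centre of the underside; z up. At the start it stands upright in the loading rack, its underside 6 mm and its top 76 mm above the bench. Both carriers are alike and either face may look outwards.
- slide_carrier_2: Slide carrier: an aluminium slab with a glass slide and filter card in its window, 50 mm wide (y), 10 mm thick (x), 70 mm tall; its lowest 3 mm is narrower (48 by 8 mm). Origin: centre of the underside; z up. At the start it stands upright in the loading rack, its underside 6 mm and its top 76 mm above the bench. Both carriers are alike and either face may look outwards.
- loading_rack: White loading rack, 40 by 134 mm, 28 mm high, fixed, with two slots in line along its y axis in which the carriers stand (22 mm deep). Origin: centre of the underside.
- used_funnel_1: Used sample funnel (white plastic; there are three or four, an absent one reads None), 66 mm tall: a tongue 47 mm wide (y) and 9 mm thick (x) for the lowest 29 mm, then a block 36 by 24 mm up to 49 mm, on it a round mouth of 32 mm diameter up to 66 mm. Weight 30 g. Origin: centre of the tongue's underside; z up. At the start it stands loosely in a slot of the head, 20 mm above the bench.
- used_funnel_2: Used sample funnel (white plastic; there are three or four, an absent one reads None), 66 mm tall: a tongue 47 mm wide (y) and 9 mm thick (x) for the lowest 29 mm, then a block 36 by 24 mm up to 49 mm, on it a round mouth of 32 mm diameter up to 66 mm. Weight 30 g. Origin: centre of the tongue's underside; z up. At the start it stands loosely in a slot of the head, 20 mm above the bench.
- used_funnel_3: Used sample funnel (white plastic; there are three or four, an absent one reads None), 66 mm tall: a tongue 47 mm wide (y) and 9 mm thick (x) for the lowest 29 mm, then a block 36 by 24 mm up to 49 mm, on it a round mouth of 32 mm diameter up to 66 mm. Weight 30 g. Origin: centre of the tongue's underside; z up. At the start it stands loosely in a slot of the head, 20 mm above the bench.
- used_funnel_4: Used sample funnel (white plastic; there are three or four, an absent one reads None), 66 mm tall: a tongue 47 mm wide (y) and 9 mm thick (x) for the lowest 29 mm, then a block 36 by 24 mm up to 49 mm, on it a round mouth of 32 mm diameter up to 66 mm. Weight 30 g. Origin: centre of the tongue's underside; z up. At the start it stands loosely in a slot of the head, 20 mm above the bench.
- discard_tray: Steel tray, 169 (x) by 249 (y) mm, loose; inside about 140 by 220 mm, floor 2 mm and rim 22 mm above the bench. Origin: centre of the underside; z up. To the left of it stands a microscope, 360 mm high (fixed, from y = 0.43 on); behind the head a balance, 78 mm high (fixed, from x = 0.64 on).
- timer_1: Bystander: bench timer, 60 by 64 by 19 mm. Origin: centre of the underside.
- slides: Bystander: blue box of slides, 88 by 98 by 38 mm. Origin: centre of the underside.
- small_beaker: Bystander: glass beaker, 62 by 66 by 78 mm. Origin: centre of the underside.
- tweezers: Bystander: steel forceps, 140 mm long (y), 12 mm high. Origin: centre of the underside.

How it is judged:
By the outcome, as a careful person would: the job done as asked, in the order asked, and still so for the second after the job is handed in, with the robot touching nothing.
Of used_funnel_1, used_funnel_2, used_funnel_3, used_funnel_4 only 3 to 4 are there at a start; the rules pass over those that are not, and their reading is None.
At some moment in a run one of head_cover, discard_tray may be knocked a few centimetres aside while the robot is not near it.
It also fails if it takes over 210 s, if anything falls off the work surface, if the arm or the gripper's body presses on something with over 40 N, if the wrist force passes 120 N, or if a joint passes its speed limit or range.

## Working session

There is one attempt and no reset: what is moved stays moved. The work goes in short steps, each a Python script; the robot and the scene stay as the last script left them, time stands still between calls to the robot, and variables do not carry over. Pictures are saved under pics/ and viewed, on a budget of 14 in all, crops included, one or two more only if the job needs it, and the job is handed in when it is done.

```bash
mkdir -p pics
python3 - <<'E'
from station import ctrl,hand,snapshot
import cv2,numpy as np,pickle
d={}
for n in("scene","top"):
    s=snapshot(n);d[n]=s;cv2.imwrite(f"pics/{n}0.png",s["image"][:,:,::-1]);print(n,np.round(s["intrinsics"],1).tolist(),np.round(s["cam_to_world"],3).tolist())
pickle.dump(d,open("s0.pkl","wb"))
st=ctrl.read_state();print(st["t"],st["ee_pos"],np.round(st["tool_rot"],2).tolist(),st["opening"])
E
ls
```

```text
scene [[400.3, 0.0, 324.4], [0.0, 400.3, 198.9], [0.0, 0.0, 1.0]] [[-0.828, -0.306, 0.47, 0.019], [-0.561, 0.473, -0.68, 0.729], [-0.014, -0.826, -0.563, 0.705], [0.0, 0.0, 0.0, 1.0]]
top [[425.5, 0.0, 322.0], [0.0, 425.5, 193.9], [0.0, 0.0, 1.0]] [[0.014, -0.998, 0.068, 0.474], [-1.0, -0.014, -0.003, -0.046], [0.004, -0.067, -0.998, 1.261], [0.0, 0.0, 0.0, 1.0]]
0.1 [ 0.18433539 -0.4644727   0.25287961] [[-0.93, -0.0, 0.37], [-0.37, 0.0, -0.93], [0.0, -1.0, -0.0]] 0.08573335900059095
pics
s0.pkl
```

View pics/top0.png

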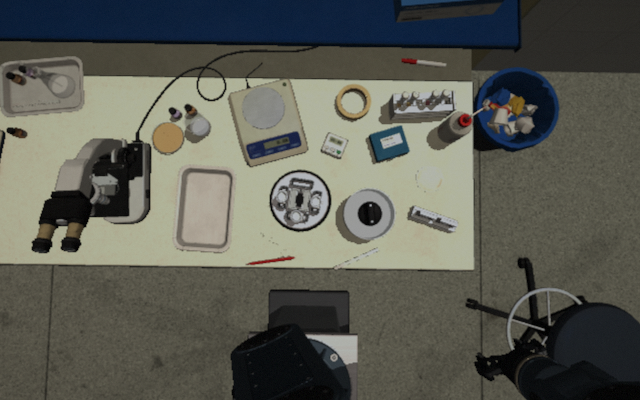

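View pics/scene0.png

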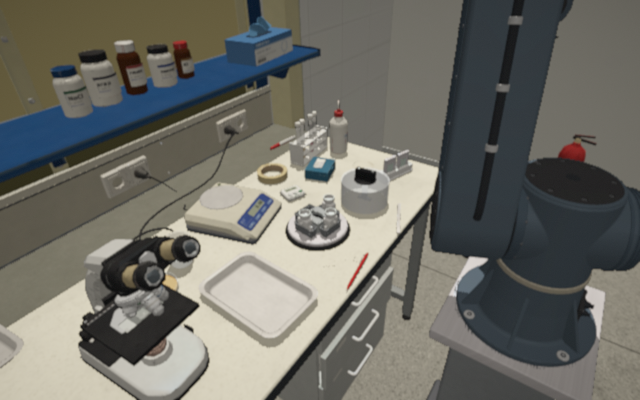

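The top view shows the head at about (300,200) with funnels in it, the cover at (368,214), the rack at (433,219), the tray at (205,208) and the tweezers near (357,258). Next I'll get close-ups from the wrist.

```bash
cat > h.py <<'E'
from station import ctrl,hand,snapshot
import cv2,numpy as np,pickle
def R(a):
    c,s=np.cos(a),np.sin(a)
    return np.array([[s,0,c],[-c,0,s],[0,-1,0.]])
def p2w(s,uv,z):
    K,T=s["intrinsics"],s["cam_to_world"]
    d=T[:3,:3]@np.linalg.inv(K)@np.array([uv[0],uv[1],1.])
    return T[:3,3]+d*(z-T[2,3])/d[2]
def w2p(s,P):
    P=np.atleast_2d(P);K,T=s["intrinsics"],s["cam_to_world"]
    q=(P-T[:3,3])@T[:3,:3]@K.T
    return q[:,:2]/q[:,2:]
def snap(n,f):
    s=snapshot(n);cv2.imwrite(f"pics/{f}.png",s["image"][:,:,::-1]);pickle.dump(s,open(f"pics/{f}.pkl","wb"));return s
def load(f): return pickle.load(open(f"pics/{f}.pkl","rb"))
E
python3 - <<'E'
from h import *
d=pickle.load(open("s0.pkl","rb"));s=d["top"]
for n,uv,z in[("head",(300,200),.02),("cover",(368,214),.1),("rack",(433,219),.03),("tray",(205,208),.02)]: print(n,np.round(p2w(s,uv,z),3))
for f,x,y in(("w_head",.42,0.02),("w_cover",.41,-.14),("w_rack",.41,-.30)):
    for a in(0,np.pi/2,-np.pi/2):
        try: ctrl.movep([x,y,.40],R(a));break
        except ctrl.PlanningError as e: print(f,a,e)
    s=snap("wrist",f);print(f,a,np.round(s["cam_to_world"],3).tolist(),s["intrinsics"][0],np.round(ctrl.read_state()["joints"],2))
a=np.vstack([load(f)["image"] for f in("w_head","w_cover","w_rack")])
cv2.imwrite("pics/m1.png",cv2.resize(a,(480,900))[:, :, ::-1]); print(ctrl.read_state()["t"])
E
```

```text
head [0.539 0.014 0.02 ]
cover [ 0.499 -0.176  0.1  ]
rack [ 0.489 -0.371  0.03 ]
tray [0.512 0.291 0.02 ]
w_head 0 [[1.0, -0.001, -0.0, 0.421], [-0.001, -0.948, -0.319, 0.102], [0.0, 0.319, -0.948, 0.521], [0.0, 0.0, 0.0, 1.0]] [288.66663338   0.         318.07815508] [ 0.05  0.07  0.17  1.67 -0.    1.62]
w_cover 0 [[1.0, -0.002, -0.0, 0.41], [-0.002, -0.948, -0.319, -0.058], [0.0, 0.319, -0.948, 0.521], [0.0, 0.0, 0.0, 1.0]] [288.66663338   0.         318.07815508] [-0.33  0.1   0.2   1.67  0.    1.24]
w_rack 0 [[1.0, 0.0, 0.001, 0.411], [0.0, -0.948, -0.319, -0.217], [0.001, 0.319, -0.948, 0.521], [0.0, 0.0, 0.0, 1.0]] [288.66663338   0.         318.07815508] [-0.63  0.27  0.41  1.71  0.    0.94]
3.625
```

View pics/w_head.png

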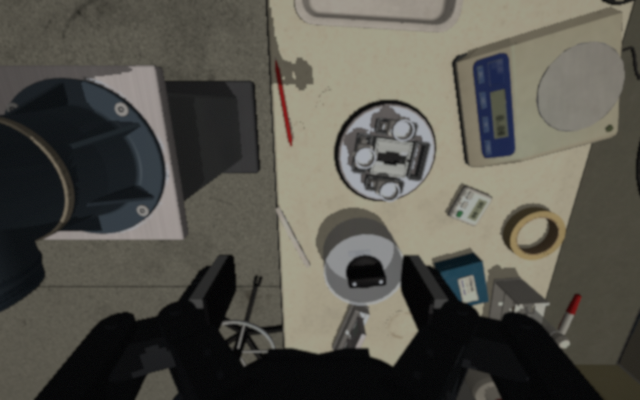

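View pics/w_rack.png

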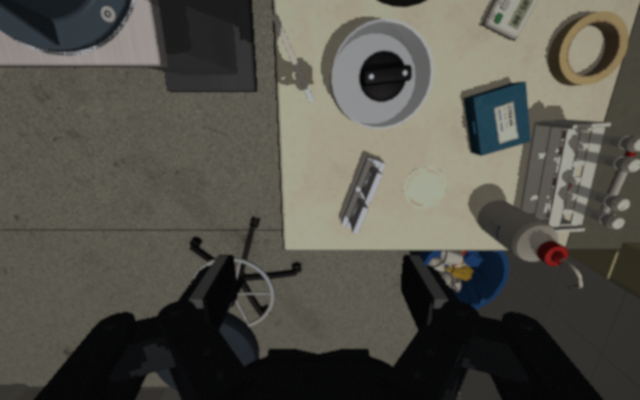

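The funnels sit in three of the slots (the right-hand one, towards the balance, is empty). The cover's knob is at about (385,75) in the second picture and the rack with its carriers at (362,193). I'll move closer.

Run:
```python
from h import *
for f,x,y,z in(("c_rack",.47,-.415,.24),("c_cover",.49,-.27,.27),("c_head",.535,-.05,.24)):
    ctrl.movep([x,y,z],R(0)); s=snap("wrist",f)
    im=s["image"][:,:,::-1]
    if f!="c_cover": cv2.imwrite(f"pics/{f}_z.png",cv2.resize(im[20:260,160:480],(800,600),interpolation=cv2.INTER_CUBIC))
    else: cv2.imwrite(f"pics/{f}_z.png",cv2.resize(im[0:300,120:520],(800,600),interpolation=cv2.INTER_CUBIC))
print(ctrl.read_state()["t"])
```

```text
6.1667
```

View pics/c_head_z.png

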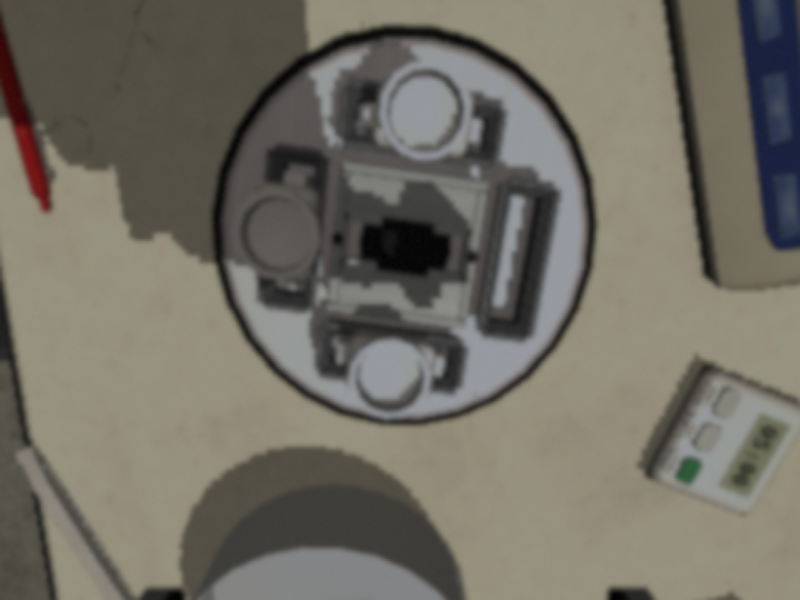

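View pics/c_rack_z.png

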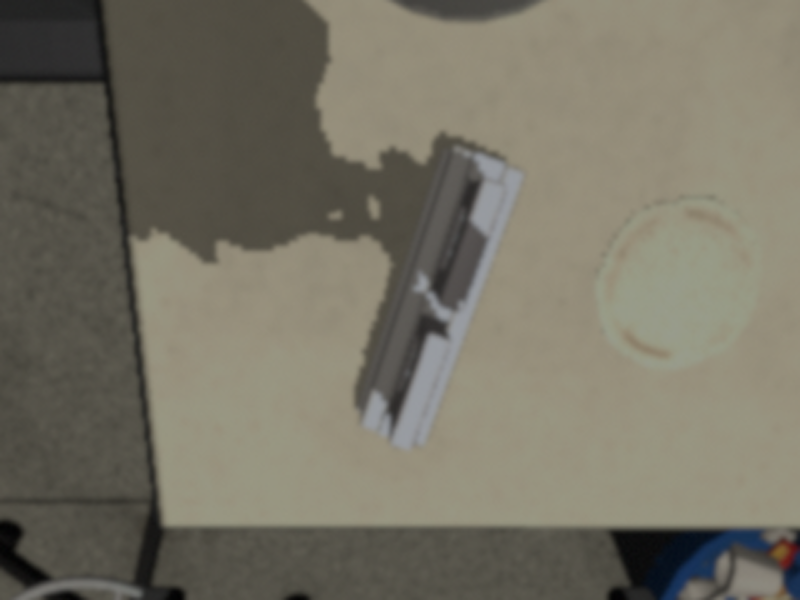

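View pics/c_cover_z.png

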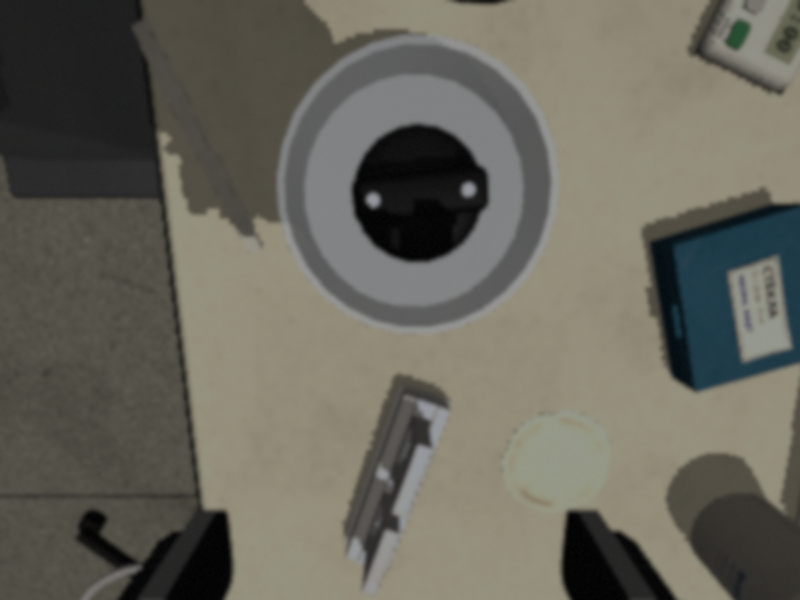

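The head shows funnels in the slots at +y, −x and −y, and slot 1 (+x) is empty. The hub opening is centred at zoomed (405,246), with its cut along ±x at a yaw of about −8°. The rack runs (487,158)–(392,433). The cover's knob screws are at (373,200) and (468,189), so its yaw is about +7°. I'll fit models to the image gradients and check them with overlays.

```bash
cat > fit.py <<'E'
from h import *
from scipy.optimize import minimize
from scipy.ndimage import map_coordinates
def rect(cx,cy,lx,ly,z,n=40):
    t=np.linspace(-.5,.5,n);o=np.ones(n)*.5
    p=np.concatenate([np.c_[t*lx,o*ly],np.c_[t*lx,-o*ly],np.c_[o*lx,t*ly],np.c_[-o*lx,t*ly]])
    return np.c_[p+[cx,cy],np.full(len(p),z)]
def circ(r,z,cx=0,cy=0,n=160):
    t=np.linspace(0,2*np.pi,n);return np.c_[cx+r*np.cos(t),cy+r*np.sin(t),np.full(n,z)]
def place(m,q):
    c,s=np.cos(q[2]),np.sin(q[2]);return np.c_[m[:,0]*c-m[:,1]*s+q[0],m[:,0]*s+m[:,1]*c+q[1],m[:,2]]
def fit(s,m,q0,sig=(3,1.5,.8)):
    g=cv2.cvtColor(s["image"],cv2.COLOR_RGB2GRAY).astype(float);q=np.array(q0,float)
    for b in sig:
        k=cv2.GaussianBlur(g,(0,0),b);G=np.hypot(cv2.Sobel(k,-1,1,0),cv2.Sobel(k,-1,0,1));G=np.minimum(G,np.percentile(G,97))
        def f(v):
            uv=w2p(s,place(m,v*[.01,.01,.1]));return -map_coordinates(G,[uv[:,1],uv[:,0]],order=1).mean()
        best=min((minimize(f,q/[.01,.01,.1]+d,method="Nelder-Mead",options=dict(initial_simplex=q/[.01,.01,.1]+d+np.array([[0,0,0],[.3,0,0],[0,.3,0],[0,0,.4]]))) for d in ([0,0,0],[.2,0,0],[-.2,0,0],[0,.2,0],[0,-.2,0])),key=lambda r:r.fun)
        q=best.x*[.01,.01,.1]
    return q,best.fun
def overlay(s,items,crop,out,sz=(800,600)):
    x0,x1,y0,y1=crop;k=sz[0]/(x1-x0);im=cv2.resize(s["image"][y0:y1,x0:x1,::-1],sz,interpolation=cv2.INTER_CUBIC)
    for pts,col in items:
        for u,v in w2p(s,pts): cv2.circle(im,(int((u+.5-x0)*k),int((v+.5-y0)*k)),0,col,-1)
    cv2.imwrite(f"pics/{out}.png",im);return im
head_disc=circ(.084,.02)
head=np.vstack([head_disc,rect(0,0,.06,.06,.052)])
slot1=rect(.048,0,.013,.054,.040)
rack=rect(0,0,.04,.134,.028)
E
python3 - <<'E'
from fit import *
H=load("c_head");z=lambda u,v,o=(160,20):(u/2.5+o[0]-.3,v/2.5+o[1]-.3)
print("hub click",p2w(H,z(405,246),.052),"slot1 click",p2w(H,z(518.5,258.5),.047))
for u,v in((425,110),(278,232),(390,372)): print("funnel",p2w(H,z(u,v),.086))
q0=[*p2w(H,z(405,246),.052)[:2],-.14]
qa,_=fit(H,head,q0);qd,_=fit(H,head_disc,q0);print("head",qa,"disc",qd)
Rk=load("c_rack")
c=np.array([p2w(Rk,z(*p),.028)[:2] for p in((452,145),(522,172),(425,447),(360,420))]);print("rack corners",c.round(4).tolist())
d=(c[0]+c[1]-c[2]-c[3]);r0=[*c.mean(0),np.arctan2(d[1],d[0])-np.pi/2];qr,_=fit(Rk,rack,r0);print("rack",r0,qr)
C=load("c_cover");zc=lambda u,v:(u/2+120-.25,v/2-.25)
k=np.array([p2w(C,zc(*p),.110)[:2] for p in((373,200),(468,189))]);d=k[1]-k[0];print("knob",k.mean(0),np.arctan2(d[1],d[0]),np.linalg.norm(d))
e=[p2w(C,zc(*p),0)[:2] for p in((278,182),(556,182),(417,35),(417,328))];print("skirt",np.round(e,4).tolist())
qc,_=fit(C,circ(.073,.0),[*k.mean(0),0]);print("cover circ",qc)
G,Rd,B=(0,255,0),(0,0,255),(255,128,0)
overlay(H,[(place(head,qa),G),(place(np.vstack([slot1,rect(0,0,.049,.015,.052)]),qa),Rd),(place(np.vstack([circ(.016,.086,0,.048),circ(.016,.086,0,-.048),circ(.016,.086,-.048,0)]),qa),B)],(160,480,20,260),"o_head")
a=overlay(Rk,[(place(rack,qr),G),(place(np.vstack([rect(0,.031,.01,.05,.076),rect(0,-.031,.01,.05,.076)]),qr),Rd)],(280,400,60,210),"o_rack",(480,600))
b=overlay(C,[(place(circ(.073,0),[qc[0],qc[1],0]),G),(place(rect(0,0,.064,.02,.11),[*k.mean(0),np.arctan2(d[1],d[0])]),Rd)],(240,420,0,180),"o_cov",(480,480))
o=np.zeros((600,960,3),np.uint8);o[:,:480]=a;o[:480,480:]=b;cv2.imwrite("pics/o_rc.png",cv2.resize(o,(800,500)))
E
```

```text
hub click [0.53948988 0.01546424 0.052     ] slot1 click [0.58744191 0.01007135 0.047     ]
funnel [0.54586061 0.06276332 0.086     ]
funnel [0.49266599 0.02221367 0.086     ]
funnel [ 0.53337395 -0.02992683  0.086     ]
head [ 0.5387222   0.0189458  -0.33262925] disc [ 0.53630739  0.01608233 -0.08952045]
rack corners [[0.4952, -0.3074], [0.5259, -0.3182], [0.4855, -0.4439], [0.4539, -0.4301]]
rack [np.float64(0.49014052128579866), np.float64(-0.37489825125922027), np.float64(-0.3173437744246119)] [ 0.48483849 -0.37067885 -0.2682681 ]
knob [ 0.50196269 -0.18270435] 0.11022289204939466 0.04398739479467091
skirt [[0.4158, -0.1738], [0.5928, -0.1736], [0.5032, -0.0923], [0.5054, -0.2679]]
cover circ [ 0.49935698 -0.18485102  0.16369981]
```

View pics/o_head.png

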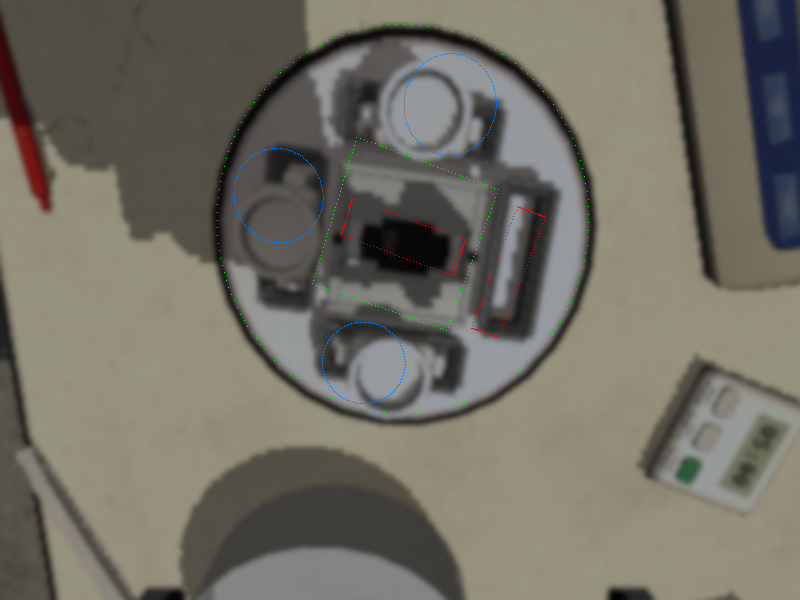

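View pics/o_rc.png

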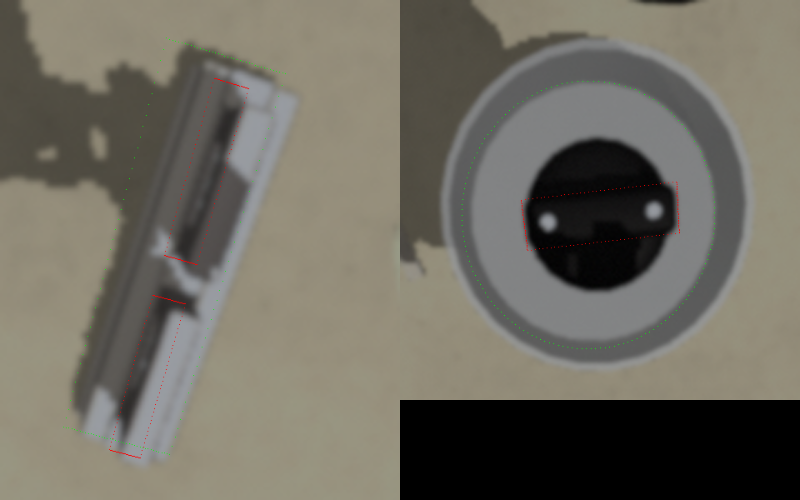

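The overlay shows the automatic head yaw is wrong, since the hub shadows misled it. My clicks agree with each other: centre (0.5396, 0.0158) and yaw −7.4°. The tray's long side runs along world x. I'll refine the rack later from a better view and start on the funnels now, checking tray and cover for shifts with template matching.

```bash
cat >> h.py <<'E'
def shift():
    """tray and cover motion since the start, px in the top view (dx,dy,score)"""
    r0=pickle.load(open("s0.pkl","rb"))["top"]["image"];r1=snapshot("top")["image"];o={}
    for n,(x0,x1,y0,y1) in dict(tray=(168,243,160,258),cover=(338,398,184,244)).items():
        m=25;t=r0[y0:y1,x0:x1];a=r1[y0-m:min(y1+m,400),x0-m:x1+m]
        k=cv2.matchTemplate(a,t,cv2.TM_CCOEFF_NORMED);_,v,_,l=cv2.minMaxLoc(k);o[n]=(l[0]-m,l[1]-m,round(v,2))
    return o
def pick(x,y,a,z,f=25,up=.22):
    ctrl.movep([x,y,up],R(a));ctrl.movel([x,y,z],.12,f_stop=8);hand.grasp(f)
    w=ctrl.read_state()["opening"];ctrl.movel([x,y,up],.15);st=ctrl.read_state();print("t",round(st["t"],1),"open",w,st["opening"],"z",st["ee_pos"][2])
E
python3 - <<'E'
from h import *
c=np.array([.5396,.0158]);yw=-.13;tr=np.array([.512,.291]);ta=-.066
F=[((.5334,-.0301),yw+np.pi/2,.065),((.4927,.0221),yw,0),((.5459,.0630),yw+np.pi/2,-.065)]
for (x,y),a,o in F:
    print(shift())
    pick(x,y,a,.081)
    p=tr+o*np.array([np.cos(ta),np.sin(ta)])
    ctrl.movep([*p,.20],R(ta+np.pi/2));ctrl.movel([*p,.068],.12,f_stop=5);hand.let_go();ctrl.movel([*p,.20],.2)
    if o==.065: print(shift())
ctrl.movep([.42,-.05,.30],R(0));print(shift(),ctrl.read_state()["t"])
s=snap("top","t1");ctrl.movep([.535,-.05,.26],R(0));h=snap("wrist","h1")
o=np.zeros((600,800,3),np.uint8);o[:300,:]=cv2.resize(s["image"][120:270,100:500],(800,300));o[300:,:400]=cv2.resize(h["image"][20:260,160:480],(400,300))
cv2.imwrite("pics/m2.png",o[:,:,::-1])
E
```

```text
{'tray': (0, 0, 0.76), 'cover': (0, 0, 0.48)}
t 10.4 open 0.031141184543713403 0.03146320925498018 z 0.21910944829899212
{'tray': (0, 0, 0.33), 'cover': (0, 0, 1.0)}
{'tray': (0, 0, 0.33), 'cover': (0, 0, 1.0)}
t 18.4 open 0.030854086147149875 0.030988521102027777 z 0.2191510694533979
{'tray': (0, 0, 0.37), 'cover': (0, 0, 1.0)}
t 26.0 open 0.031260507518090376 0.031083474980744794 z 0.21910753411221584
{'tray': (0, 0, 0.82), 'cover': (0, 0, 0.71)} 31.0167
```

View pics/m2.png

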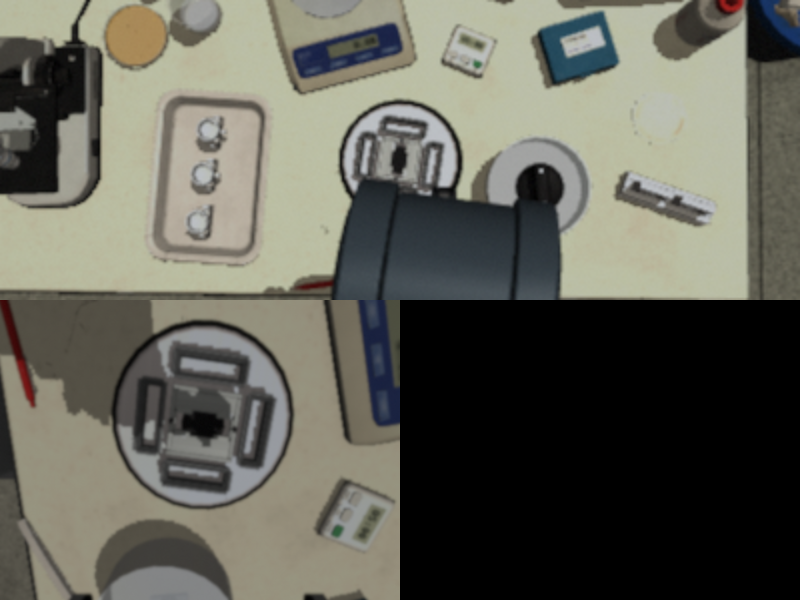

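The tray holds all three funnels and all four slots are empty. Next are a precise head fit from this view and a view straight down on the rack.

Run:
```python
from fit import *
H=load("h1");res=[]
for lx in np.arange(.017,.027,.002):
  for ly in np.arange(.056,.070,.002):
    m=np.vstack([rect(.048,0,lx,ly,.047),rect(-.048,0,lx,ly,.047),rect(0,.048,ly,lx,.047),rect(0,-.048,ly,lx,.047)])
    q,f=fit(H,m,[.5396,.0158,-.13],(1.5,.8));res.append((f,lx,ly,q))
res.sort(key=lambda r:r[0])
for r in res[:5]: print(r)
q=res[0][3];lx,ly=res[0][1:3]
ctrl.movep([.49,-.455,.19],R(0));s=snap("wrist","r1");print(s["cam_to_world"][:3,3])
m=np.vstack([rect(.048,0,lx,ly,.047),rect(-.048,0,lx,ly,.047),rect(0,.048,ly,lx,.047),rect(0,-.048,ly,lx,.047),rect(0,0,.06,.06,.052)])
G,Rd=(0,255,0),(0,0,255)
a=overlay(H,[(place(m,q),G),(place(np.vstack([rect(0,0,.049,.015,.052),rect(0,0,.022,.022,.052),rect(0,.048,.054,.013,.04),rect(0,-.048,.054,.013,.04)]),q),Rd)],(220,420,20,220),"x1",(400,400))
b=cv2.resize(s["image"][20:220,220:420,::-1],(400,400),interpolation=cv2.INTER_CUBIC)
cv2.imwrite("pics/m3.png",cv2.resize(np.hstack([a,b]),(800,400)))
b=cv2.resize(s["image"][20:180,240:400,::-1],(600,600),interpolation=cv2.INTER_CUBIC);cv2.imwrite("pics/r1z.png",b)
```

```text
(np.float64(-111.43448217503217), np.float64(0.017), np.float64(0.058), array([ 0.54329538,  0.01060909, -0.13611472]))
(np.float64(-110.61234897039567), np.float64(0.017), np.float64(0.056), array([ 0.54341811,  0.009966  , -0.13454785]))
(np.float64(-107.46706633675099), np.float64(0.019000000000000003), np.float64(0.058), array([ 0.54190484,  0.01209708, -0.13576864]))
(np.float64(-106.79093954915115), np.float64(0.017), np.float64(0.060000000000000005), array([ 0.54261039,  0.01081424, -0.13672671]))
(np.float64(-105.92830217877227), np.float64(0.021000000000000005), np.float64(0.058), array([ 0.54166585,  0.01222832, -0.13482059]))
[ 0.49090612 -0.37123634  0.31145145]
```

View pics/m3.png

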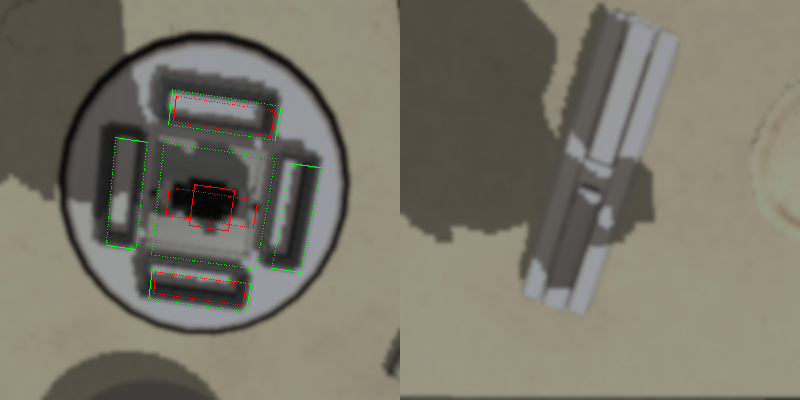

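View pics/r1z.png

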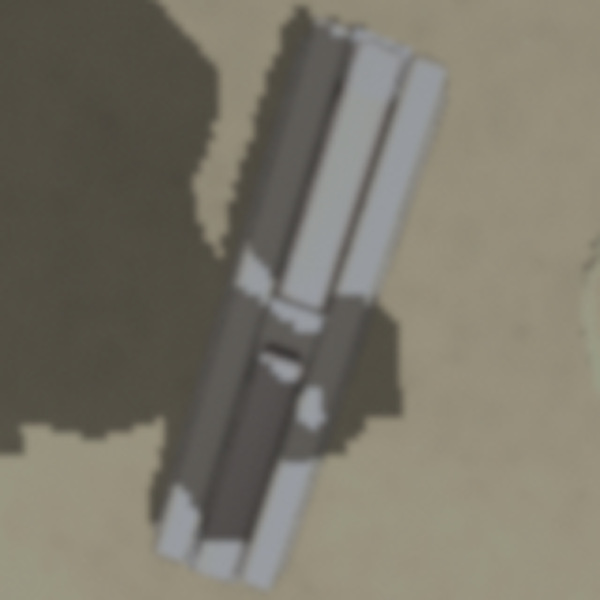

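Run:
```python
from h import *
H=load("h1")
for n,P in dict(s2=[(157,68),(282,88),(278,138),(150,118)],s4=[(140,250),(252,265),(246,310),(136,296)],s1=[(283,143),(322,157),(300,275),(262,262)],s3=[(105,122),(147,130),(135,253),(92,245)],op=[(207,205)]).items():
    q=np.array([p2w(H,(u/2+220-.25,v/2+20-.25),.052 if n=="op" else .047)[:2] for u,v in P]);print(n,q.mean(0).round(4),q.round(4).tolist())
```

```text
s2 [0.546  0.0638] [[0.5145, 0.0807], [0.58, 0.0713], [0.579, 0.0467], [0.5103, 0.0566]]
s4 [ 0.5335 -0.031 ] [[0.5028, -0.0133], [0.5672, -0.0218], [0.5645, -0.0485], [0.4997, -0.0402]]
s1 [0.5884 0.0084] [[0.5819, 0.0442], [0.6034, 0.0371], [0.5952, -0.0276], [0.5729, -0.0201]]
s3 [0.4925 0.0199] [[0.4861, 0.0546], [0.5085, 0.0506], [0.4999, -0.015], [0.4755, -0.0105]]
op [0.5409 0.012 ] [[0.5409, 0.012]]
```

Run:
```python
from h import *
s=load("r1")
for n,z,P in [("up",.076,[(355,45),(398,55),(323,308),(283,295)]),("low",.076,[(262,358),(302,368),(237,580),(195,568)]),("rack",.028,[(305,22),(447,65),(270,590),(155,552)])]:
    q=np.array([p2w(s,(u/3.75+240-.37,v/3.75+20-.37),z)[:2] for u,v in P]);l=(q[0]+q[1]-q[2]-q[3])/2;w=(q[1]+q[2]-q[0]-q[3])/2
    print(n,q.mean(0).round(4),"len",np.linalg.norm(l).round(4),"wid",np.linalg.norm(w).round(4),"yaw",np.arctan2(l[1],l[0])-np.pi/2,np.arctan2(w[1],w[0]),q.round(4).tolist())
print(ctrl.read_state()["t"])
```

```text
up [ 0.5    -0.3471] len 0.0478 wid 0.0085 yaw -0.29603015853866355 -0.2489700079615429 [[0.5028, -0.3234], [0.5112, -0.3251], [0.4972, -0.3713], [0.4889, -0.3688]]
low [ 0.4813 -0.4048] len 0.0476 wid 0.0091 yaw -0.3162274760673647 -0.2618705434125245 [[0.4845, -0.3812], [0.4929, -0.3832], [0.4785, -0.4288], [0.4692, -0.4261]]
rack [ 0.4899 -0.3758] len 0.1312 wid 0.0332 yaw -0.31497871277492084 -0.29182844522705303 [[0.4937, -0.309], [0.5267, -0.3177], [0.4849, -0.4433], [0.4543, -0.4329]]
33.25
```

The carriers are at (0.500,−0.347) and (0.481,−0.405), yaw about −0.305; the head is at (0.540,0.0155), yaw −0.127. I'll insert the first carrier with force sensing.

```bash
cat >> h.py <<'E'
HC=np.array([.540,.0155]);HY=-.127
def slot(i): t=HY+(i-1)*np.pi/2;return HC+.048*np.array([np.cos(t),np.sin(t)])
def insert(p,a,zf):
    ctrl.movep([*p,.20],R(a));ctrl.movel([*p,.125],.12)
    e=np.array([np.cos(a),np.sin(a)]);n=np.array([-e[1],e[0]])
    for de,dn in((0,0),(1.5,0),(-1.5,0),(0,2),(0,-2),(2.5,0),(-2.5,0)):
        q=p+e*de/1e3+n*dn/1e3
        st=ctrl.read_state()["ee_pos"]
        ctrl.movel([*q,st[2]],.05)
        hit=ctrl.movel([*q,zf-.002],.05,f_stop=7);st=ctrl.read_state()
        print(de,dn,"hit",hit,"z-zf",(st["ee_pos"][2]-zf).round(4),"F",np.round(st["contact_force"],1),"open",round(st["opening"],4))
        if st["ee_pos"][2]<zf+.003: return True
        ctrl.movel([*q,st["ee_pos"][2]+.004],.05)
    return False
E
python3 - <<'E'
from h import *
pick(.4813,-.4048,-.305,.065,30)
ok=insert(slot(4),HY+np.pi/2,.079);print(ok,ctrl.read_state()["t"])
E
```

```text
t 37.0 open 0.009647746761919348 0.009575379485095192 z 0.21905685458472524
0 0 hit True z-zf -0.0001 F [0.2 0.4 6.8] open 0.0094
True 40.2917
```

Run:
```python
from h import *
hand.let_go();p=slot(4);ctrl.movel([*p,.2],.15);print(shift())
pick(.500,-.347,-.305,.065,30)
ok=insert(slot(2),HY+np.pi/2,.079);print(ok)
if ok:
    hand.let_go();p=slot(2);ctrl.movel([*p,.2],.15)
    ctrl.movep([.535,-.05,.27],R(0));snap("wrist","h2");ctrl.movep([.49,-.27,.30],R(0));snap("wrist","c2");print(shift(),ctrl.read_state()["t"])
    a=load("h2")["image"][20:220,210:430];b=load("c2")["image"][0:200,210:430]
    cv2.imwrite("pics/m4.png",cv2.resize(np.hstack([a,b])[:,:,::-1],(800,364),interpolation=cv2.INTER_CUBIC))
```

```text
{'tray': (0, 0, 0.6), 'cover': (-8, -5, 0.65)}
t 46.5 open 0.009407367548647265 0.009581135303355618 z 0.21910479729980545
0 0 hit True z-zf -0.0001 F [-0.1  0.3  6.7] open 0.0093
True
{'tray': (0, 0, 0.82), 'cover': (-7, -5, 0.94)} 53.8167
```

View pics/m4.png

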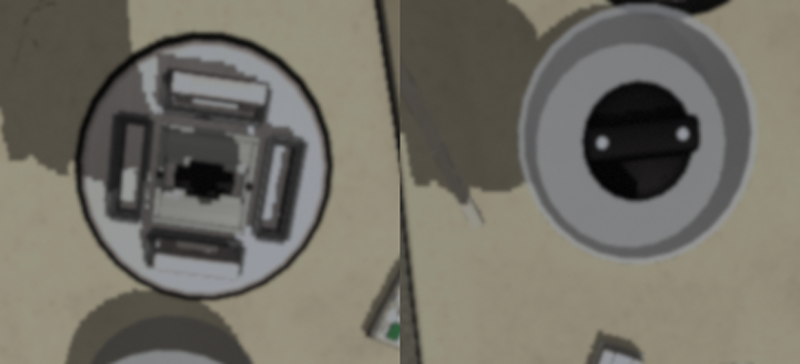

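Both carriers are seated opposite each other. The cover was knocked to about (0.516,−0.163), so I'll re-measure the knob from two views using the screw blobs and then grasp it.

```bash
cat >> h.py <<'E'
def knob(s,guess,z=.110):
    g=cv2.cvtColor(s["image"],cv2.COLOR_RGB2GRAY);u,v=w2p(s,[*guess,z])[0];m=np.zeros_like(g);cv2.circle(m,(int(u),int(v)),int(.030*289/(s["cam_to_world"][2,3]-z)),255,-1)
    n,l,st,c=cv2.connectedComponentsWithStats(((g>95)&(m>0)).astype(np.uint8))
    i=[k for k in range(1,n) if 4<=st[k,4]<200];P=[]
    for k in i:
        w=(g.astype(float)-50).clip(0)*cv2.dilate((l==k).astype(np.uint8),np.ones((3,3)));yy,xx=np.indices(g.shape);P.append(p2w(s,((w*xx).sum()/w.sum(),(w*yy).sum()/w.sum()),z)[:2])
    P=np.array(sorted(P,key=lambda p:p[0]));d=P[-1]-P[0]
    return len(P),P.mean(0).round(4),round(np.arctan2(d[1],d[0]),3),np.linalg.norm(d).round(4)
E
python3 - <<'E'
from h import *
s=load("c2")
k=np.array([p2w(s,((u-400)/1.818+210,v/1.818),.11)[:2] for u,v in((602,143),(683,134))]);g=k.mean(0);print(g,k)
print(knob(s,g))
for dx,dy,z,f in((0,-.085,.25,"k1"),(.03,-.07,.28,"k2"),(-.03,-.11,.28,"k3")):
    ctrl.movep([g[0]+dx,g[1]+dy,z],R(0));print(knob(snap("wrist",f),g))
E
```

```text
[ 0.51589785 -0.16205226] [[ 0.4938297  -0.16433923]
 [ 0.53796601 -0.1597653 ]]
(2, array([ 0.5155, -0.1615]), np.float64(0.102), np.float64(0.0442))
(1, array([ 0.5373, -0.1593]), np.float64(0.0), np.float64(0.0))
(1, array([ 0.4957, -0.1817]), np.float64(0.0), np.float64(0.0))
(2, array([ 0.5155, -0.1615]), np.float64(0.104), np.float64(0.0441))
```

Run:
```python
from h import *
x,y,a=.5155,-.1615,.103+np.pi/2
ctrl.movep([x,y,.2],R(a));h=ctrl.movel([x,y,.106],.1,f_stop=8);print(h,ctrl.read_state()["ee_pos"][2]);hand.grasp(70)
print(ctrl.read_state()["opening"]);ctrl.movel([x,y,.24],.12);print(ctrl.read_state()["contact_force"].round(1),ctrl.read_state()["opening"])
a=HY+np.pi/2
ctrl.movep([*HC,.24],R(a));ctrl.movel([*HC,.165],.08)
ok=False
for dx,dy in((0,0),(1.5,0),(-1.5,0),(0,1.5),(0,-1.5),(1.5,1.5),(-1.5,-1.5),(1.5,-1.5),(-1.5,1.5),(3,0),(-3,0),(0,3),(0,-3)):
    q=HC+np.array([dx,dy])/1e3
    ctrl.movel([*q,ctrl.read_state()["ee_pos"][2]],.05)
    hit=ctrl.movel([*q,.139],.03,f_stop=4);st=ctrl.read_state();print(dx,dy,hit,"skirt",(st["ee_pos"][2]-.106).round(4),st["contact_force"].round(1),st["moment"].round(2))
    if st["ee_pos"][2]<.147: ok=True;break
    ctrl.movel([*q,st["ee_pos"][2]+.003],.05)
print(ok,st["t"],st["opening"])
```

```text
False 0.10659562843400044
0.018774723626132743
[ 0.8 -0.5 -2.5] 0.019075044882214894
0 0 False skirt 0.0331 [-1.7 -1.7  0.5] [-0.29  0.5  -0.05]
True 62.4167 0.01877711815352088
```

Run:
```python
from h import *
hit=ctrl.movel([*HC,.128],.03,f_stop=25);st=ctrl.read_state();z=st["ee_pos"][2];print(hit,z-.106,st["contact_force"].round(1),st["moment"].round(2))
m0=st["moment"][2];z=max(z,.1285);a=HY+np.pi/2
for k in range(4,80,4):
    ctrl.movel([*HC,z],.03,attitude=R(a-np.radians(k)));st=ctrl.read_state();print(k,st["contact_force"].round(1),(st["moment"][2]-m0).round(2),round(st["opening"],4),round(st["t"],1))
    if abs(st["moment"][2]-m0)>.6 or np.hypot(*st["contact_force"][:2])>25: break
```

```text
False 0.02204746918221888 [-3.6 -1.   8.3] [-0.38  0.84 -0.01]
4 [-1.7 -0.9  6.1] -0.11 0.0187 63.2
8 [-0.1 -1.1  6.9] -0.1 0.0191 63.4
12 [-0.9 -1.4  6.3] -0.07 0.0187 63.7
16 [-1.3  0.   6.2] -0.04 0.0188 63.9
20 [-0.2 -1.4  6.9] -0.17 0.0192 64.2
24 [-1.  -2.2  6.5] -0.13 0.0184 64.4
28 [-0.5 -2.2  6.8] -0.15 0.0187 64.7
32 [-1.9 -3.5  6. ] -0.16 0.0189 64.9
36 [-0.4 -2.9  6.5] -0.14 0.019 65.2
40 [-0.7 -1.9  5.6] -0.06 0.019 65.4
44 [ 0.1 -1.1  6.2] -0.02 0.0188 65.7
48 [-0.7 -2.5  5.7] -0.12 0.0188 65.9
52 [-1.1 -2.7  6.3] -0.17 0.0187 66.2
56 [-0.6 -3.6  5.9] -0.17 0.0189 66.4
60 [-2.6 -3.2  6.9] -0.25 0.0188 66.7
64 [-1.5 -2.9  7.3] -0.2 0.0186 66.9
68 [-1.1 -1.7  6.6] -0.12 0.0182 67.2
72 [-5.  -2.1  9.6] 0.06 0.0187 67.4
76 [-6.7 -2.6 10.9] 1.84 0.0189 67.7
```

Run:
```python
from h import *
a=HY+np.pi/2-np.radians(73)
ctrl.movel([*HC,.1285],.03,attitude=R(a));print(ctrl.read_state()["moment"].round(2))
h=ctrl.movel([*HC,.1345],.02,f_stop=9);st=ctrl.read_state();print(h,st["ee_pos"][2]-.106,st["contact_force"].round(1))
hand.let_go();ctrl.pause(.5);ctrl.movel([*HC,.26],.12)
# gentle look
ctrl.movep([HC[0],HC[1]-.12,.30],R(0));s=snap("wrist","f1");print(knob(s,HC,.138))
ctrl.movep([.40,-.25,.35],R(0));t=snap("top","f2");w=snap("scene","f3")
o=np.zeros((600,800,3),np.uint8);o[:300,:400]=cv2.resize(s["image"][0:225,170:470],(400,300));o[:300,400:]=cv2.resize(w["image"][170:320,250:450],(400,300));o[300:]=cv2.resize(t["image"][120:270,100:500],(800,300))
cv2.imwrite("pics/m5.png",o[:,:,::-1]);print(ctrl.read_state()["t"])
```

```text
[-0.62  1.81  0.28]
True 0.023380340080210518 [-1.5 -0.9 11.8]
(2, array([0.5392, 0.0163]), np.float64(-1.391), np.float64(0.0436))
72.1083
```

View pics/m5.png

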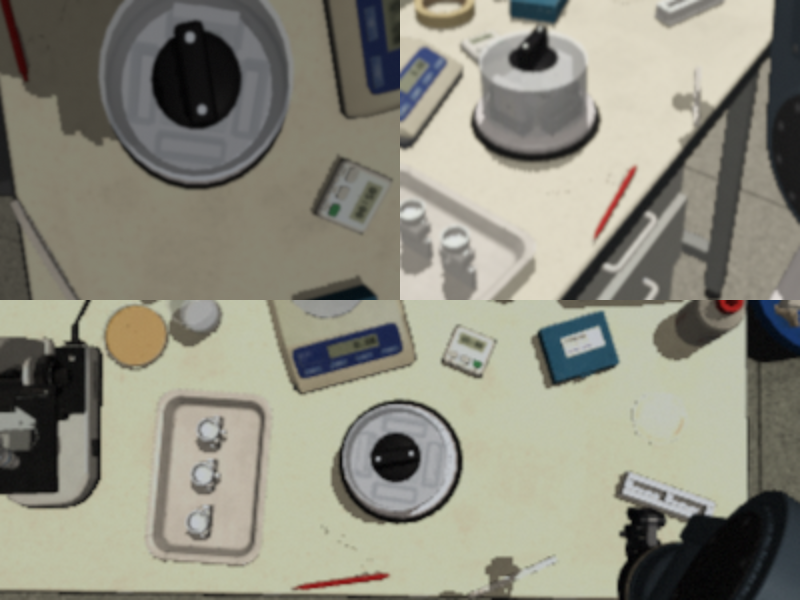

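The funnels are all in the tray. The cover is on the hub and has turned 72.4°. My lift stopped early, at skirt height 23.4 mm, so I'll probe the knob top with a light touch to check that it sprang up.

Run:
```python
from h import *
hand.grasp(20);print("open",ctrl.read_state()["opening"])
ctrl.movep([*HC,.22],R(HY+np.pi/2-np.radians(72.4)));ctrl.movel([*HC,.175],.1);ctrl.pause(.3)
h=ctrl.movel([*HC,.150],.01,f_stop=1.5);st=ctrl.read_state();print(h,"knob top",st["ee_pos"][2]-.022,"expect .138",st["contact_force"].round(1))
ctrl.movel([*HC,.22],.1)
for dx,dy,z in((0,-.085,.29),(.03,-.12,.30),(-.03,-.12,.30)):
    ctrl.movep([HC[0]+dx,HC[1]+dy,z],R(0));s=snapshot("wrist");print([knob(s,HC,zz) for zz in(.133,.138)])
print(ctrl.read_state()["t"])
```

```text
open 0.0002428362042591052
True knob top 0.13758945541698822 expect .138 [-0.2  0.9  2.8]
[(1, array([0.535 , 0.0387]), np.float64(0.0), np.float64(0.0)), (1, array([0.5351, 0.0382]), np.float64(0.0), np.float64(0.0))]Traceback (most recent call last):
  File "<stdin>", line 7, in <module>
  File "h.py", line 47, in knob
    P=np.array(sorted(P,key=lambda p:p[0]));d=P[-1]-P[0]
                                              ~^^^^
IndexError: index -1 is out of bounds for axis 0 with size 0
```

The knob top is at 137.6 mm (138 expected), so the cover is locked up. I'll retreat and hand in.

Run:
```python
from h import *
ctrl.movep([.40,-.25,.35],R(0));hand.let_go();ctrl.pause(.5);print(shift(),ctrl.read_state()["t"]);ctrl.job_done()
```

```text
{'tray': (0, 0, 0.83), 'cover': (-6, -2, 0.25)} 80.4333
the job is handed in; nothing more can be done
```

The spinner head is ready and the job was handed in at about 80 s of the 210 s allowed.

- **Funnels:** there were three. I carried all of them to the discard tray first, and they stand upright in it. The tray has not moved.
- **Carriers:** they are in slots 2 and 4, facing each other across the hub. Each met the slot floor within 0.1 mm of the expected height.
- **Cover:** it was knocked about 2 cm aside during the run, so I measured it again before grasping it. It dropped onto the plunger, went down to a skirt height of 22 mm, and turned about 72° clockwise to the stop.
- **Lock check:** my lift before release stopped early, at a skirt height of 23.4 mm, so I let go there and the cover sprang up by itself. A light touch then put the knob top at 137.6 mm, against 138 mm expected when locked. I did not try pulling it up.

**Checks that failed or disagreed:**
- The automatic head fit was wrong because of shadows, so I used hand-picked image points instead.
- The last two or three camera checks of the knob found too few screw marks to use. An earlier one suggested the knob top at about 135 mm, within the error of that method.

The last pictures showed no sign that the things round about had moved, but I measured only the tray and the cover.

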